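# Find the LED driver case that rattles

## Robot

A 7-joint arm with a two-finger parallel gripper is mounted at the origin on the work surface. World frame = base frame: x ahead of the robot, y to its left, z up, the work surface at z = 0. Lengths are in m, angles in rad, forces in N, time in s.
With the tool pointing down it reaches from about 0.4 to 0.85 m from the base axis. Payload 10.4 kg.
Tool frame: the origin (TCP) lies at the very end of the fingers, on their centre line; the grasp point (between the pads) lies 19 mm behind it (env.pinch_z is the distance from the TCP to the grasp point, in m); z points along the fingers, y is the line along which they close (so a half turn about z gives the same grasp; the last joint's range is limited). The gripper opens to 85 mm and grips with 20 to 120 N. Pads are 22 mm wide; open, the fingers measure 114 mm over their backs; the gripper's body (76 mm by 85 mm) begins 54 mm behind the grasp point. The pads swing forward as they close: fully open they stand 13 mm farther back than shut.
Start: joints at [1.207, 0.332, -0.065, 1.46, 0.022, 1.35, -0.088], TCP at [0.209, -0.589, 0.231] pointing down, gripper open.
Joint ranges: [-2.6, 2.6], [-0.5, 2.12], [-1.47, 1.34], [0.16, 2.42], [-1.27, 4.41], [0.06, 2.06], [-2.6, 2.6]. Speed limits (rad/s): [2.22, 2.22, 2.79, 2.79, 3.14, 3.14, 3.14].

## Interface

Orientations are given as a unit quaternion [x, y, z, w].
In Python, from workcell import env, read_camera, job gives the robot as it stands. The module is installed in compiled form; this text tells all that it offers.
- The arm moves only by the shell command python3 -m handwheel 'ROWS' [OPENING] [FORCE]. ROWS is JSON, one flat list of numbers, 6 for each row, row after row: the shift along the tool's x, y, z in mm, then the turn, a rotation vector about the tool's x, y, z in degrees. In form: [dx, dy, dz, wx, wy, wz, dx, dy, dz, wx, wy, wz, ...]. A call has 1 to 12 rows; each row is the pose to reach, as a shift and turn from the pose commanded when the call began, along the tool's axes at that moment; what a row does not reach only later rows make up. A row lasts 1/8 s, in which the tool goes at most 62.5 mm and 10.7 degrees, less where a joint would pass 70% of its speed; a pose out of reach is approached as far as the arm can. A call with a gripper value outside its range is refused whole. OPENING is the closure in counts, from 0 (fully open) to 255 (shut), set as the call begins (- or left out, the last holds). The fingers move at their own pace and stop on an object; FORCE is the grip in N (left out, the last holds). Time passes only in rows, so rows that repeat a pose let the fingers close. It gives the time, the measured TCP pose, the force, the opening and the grip force at its end, in the units of the state.
- env.get_state(): the state, without advancing time (a new reading comes with each control period).
- read_camera(name): name is "side" or "top" or "wrist"; returns a dict with "img" (400x640x3 uint8, blue, green, red), "z_map" (400x640 float32, m along the optical axis (not along the pixel's ray), 0 where there is no reading), "vfov" (degrees; the focal length in pixels is half the picture's height over the tangent of half this angle, whatever the lens; pixels are square), "cx", "cy" (the principal point, pixels), "rvec" (rotation vector, rad) and "tvec" (3), from world to camera coordinates, as OpenCV has them. Camera axes: x right, y down, z forward; pixel columns grow to the right and rows downward; lengths in m; the calibration is good to about 2 mm. A picture is of the moment at which its call begins.
- job.hand_in(): hands the job in; it is judged then, once.
The state is a dict: "time_s": time; "joint_pos": joint angles; "joint_vel": joint speeds; "tau": joint torques, N m; "eef_pos": TCP position; "orientation": TCP orientation; "wrist_force": force on the tool from outside, world axes, zero at the start; "wrist_torque": the same for the moment, N m; "finger_gap": opening from 0.0 (shut) to 1.0 (fully open); "grasp_force": force on a finger pad.
Only numpy, scipy, OpenCV 4.12 (cv2) and the standard library are available. Lean on these libraries where they do the work, as an engineer would, in place of code of your own. Each camera call takes 0.05 s, during which the arm holds its last target. There are 200 camera calls.

## Task

Start the check by pressing the push button on the check station fully down and letting it spring back. One of the three sealed driver cases on the bench has a loose part inside that rattles when the case is shaken lengthwise: find it and finish still holding it in the gripper, level and still, out in front over the middle of the metal rework tray, about 15 cm above the bench. The two quiet cases must stand upright where they stood before, no case may be dropped, and everything else stays where it is.

Things in the scene. Friction and masses are not known exactly. Their poses are not given: they have to be found in the camera images.
- case_a: one of three like sealed cases: aluminium box, grey lid, 110 (its x) x 54 (y) x 42 mm high, 12 mm black gland on its -x end; origin: centre of underside. 0.3 to 0.65 kg, at random. In one, another each time, a loose round 130 g part rolls 28 mm either way from the middle along x, knocks at the ends when shaken or tipped lengthwise and rests there once level; the others are solid inside
- case_b: one of three like sealed cases: aluminium box, grey lid, 110 (its x) x 54 (y) x 42 mm high, 12 mm black gland on its -x end; origin: centre of underside. 0.3 to 0.65 kg, at random. In one, another each time, a loose round 130 g part rolls 28 mm either way from the middle along x, knocks at the ends when shaken or tipped lengthwise and rests there once level; the others are solid inside
- case_c: one of three like sealed cases: aluminium box, grey lid, 110 (its x) x 54 (y) x 42 mm high, 12 mm black gland on its -x end; origin: centre of underside. 0.3 to 0.65 kg, at random. In one, another each time, a loose round 130 g part rolls 28 mm either way from the middle along x, knocks at the ends when shaken or tipped lengthwise and rests there once level; the others are solid inside
- handover (a point): centre of the mouth of the rework tray, 35 mm above the bench: a fixed open steel tray 110 mm (x) by 160 mm (y), 35 mm high, at the far side beyond the cases; hold the rattling case above this point
- station: check station: fixed grey box 90 x 90 mm, 45 mm high, with a small amber lamp, standing to the robot's left; origin at the centre of its underside. The push button stands on its top, 12 mm from its centre towards its -x side
- button_top (a point): centre of the push button's top face (moves down with it), 63 mm above the bench when up; round grey plunger 30 mm across in a black collar 46 mm across and 12 mm high; pressed straight down
- button (a joint): travel of the push button: 0 up, 0.006 m fully down; its spring takes about 1.5 N to start and 5 N fully down, and lifts it again
- glue: glue bottle 40 mm across, 120 mm high, standing at the right beyond the cases; origin centre of underside; a bystander, to be left in its place
- bin: blue open bin 130 (x) x 90 (y) x 55 mm high at the left beyond the cases; origin centre of underside; a bystander, to be left in its place
- nut: brass gland nut 32 mm across, 16 mm high, beyond the cases at the left; origin centre of underside; a bystander, to be left in its place
- bracket: steel angle bracket 30 (x) x 50 (y) mm, 32 mm high, beyond the cases at the right; origin centre of underside; a bystander, to be left in its place
- carton: open cardboard carton 140 (x) x 110 (y) x 70 mm high at the right; origin centre of underside; a bystander, to be left in its place
Things that resemble listed ones, but are neither listed nor needed, are in the scene too. What is shaped like the case_b but blue or yellow is not meant.

How it is judged:
By the outcome, as a careful person would: the job done as asked, in the order asked, and still so for the second after the job is handed in, while the arm keeps its last pose, push and grip.
It also fails if it takes over 72 s, if anything falls off the work surface, if the arm or the gripper's body presses on something with over 40 N, if the wrist force passes 120 N, or if a joint passes its speed limit or range.

## Working session

There is one attempt and no reset: what is moved stays moved. The work goes in short steps, Python scripts to look and compute and a shell command to move; the robot and the scene stay as the last step left them, time stands still between calls to the robot, and variables do not carry over. Pictures are saved under pics/ and viewed, at most 10 in all, crops included, and the job is handed in when it is done.

```bash
mkdir -p pics
cat > h.py <<'E'
import numpy as np, cv2
from scipy.spatial.transform import Rotation as R
from workcell import env, read_camera, job
def pts(c):
    h,w=c["z_map"].shape; f=h/2/np.tan(np.radians(c["vfov"])/2)
    v,u=np.mgrid[:h,:w]; z=c["z_map"]
    P=np.stack([(u-c["cx"])/f*z,(v-c["cy"])/f*z,z],-1)
    Rm=cv2.Rodrigues(np.array(c["rvec"],float))[0]
    return (P-np.array(c["tvec"]).ravel())@Rm
E
python3 - <<'E'
from h import *
s=env.get_state(); print({k:np.round(v,3).tolist() for k,v in s.items()}, env.pinch_z)
for n in("top","side"):
    c=read_camera(n); cv2.imwrite(f"pics/{n}0.png",c["img"]); np.save(n+"0.npy",pts(c)); np.save(n+"img.npy",c["img"])
    print(n,c["vfov"],c["rvec"],c["tvec"],c["cx"],c["cy"],(c["z_map"]>0).mean())
E
```

```text
{'time_s': 0.0, 'joint_pos': [1.207, 0.333, -0.065, 1.461, 0.022, 1.35, -0.089], 'joint_vel': [0.002, 0.0, 0.002, -0.002, 0.0, -0.002, 0.002], 'tau': [-0.001, -62.545, 0.049, -39.16, 0.016, 0.01, -0.0], 'eef_pos': [0.209, -0.589, 0.231], 'orientation': [0.986, 0.17, -0.0, -0.001], 'wrist_force': [0.066, 0.382, -0.177], 'wrist_torque': [0.037, 0.0, 0.016], 'grasp_force': 0.0, 'finger_gap': 0.998} 0.0187
top 45.93507208423528 [ 2.09141931 -2.13999227  0.15688473] [0.02498013 0.44219066 1.25869811] 321.2199420710123 200.853312370537 0.996015625
side 54.00790210603647 [ 0.48381317 -2.56995389  1.39375019] [0.39671843 0.13645666 0.87602869] 323.35933468393233 199.75384559476674 0.9959609375
```

View pics/top0.png

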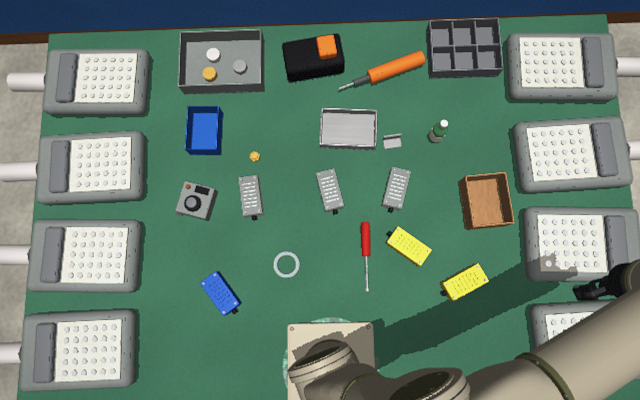

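View pics/side0.png

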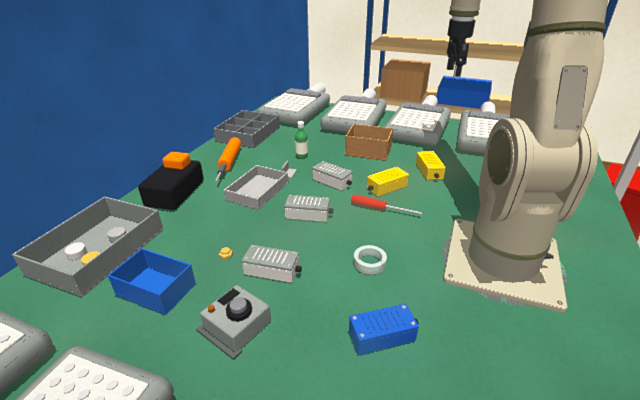

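The top view shows the three grey cases at about (250,197), (330,190) and (397,188), with glands towards the robot. The station is at (196,201) with its button near (192,203), and the tray is at (348,128). The side view agrees.

Run:
```python
from h import *
P=np.load("top0.npy"); 
def rect(n,u,v,r,lo,hi):
    q=P[v-r:v+r,u-r:u+r].reshape(-1,3); q=q[(q[:,2]>lo)&(q[:,2]<hi)]
    (c,s,a)=cv2.minAreaRect((q[:,:2]*1000).astype(np.float32))
    b=cv2.boxPoints((c,s,a)); e=[b[1]-b[0],b[2]-b[1]]; e=max(e,key=np.linalg.norm)
    print(n,np.round(c),np.round(s),"long axis deg",np.round(np.degrees(np.arctan2(e[1],e[0]))%180,1),"z",np.round(np.median(q[:,2]),4),len(q))
for n,u,v in(("L",250,197),("M",330,190),("R",397,188)): rect(n,u,v,29,.036,.05)
rect("station",196,201,25,.04,.05)
rect("button",192,203,20,.059,.07)
rect("collar+",192,203,20,.053,.07)
rect("tray",348,128,34,.025,.045)
rect("glue",439,131,16,.03,.2); rect("bracket",393,141,12,.015,.05); rect("nut",254,156,9,.01,.03)
```

```text
L [466. 212.] [111.  55.] long axis deg 7.4 z 0.041 740
M [477.  -9.] [110.  54.] long axis deg 12.9 z 0.0414 745
R [ 477. -193.] [ 54. 110.] long axis deg 163.5 z 0.0412 754
station [456. 365.] [90. 90.] long axis deg 74.2 z 0.0443 731
button [444. 368.] [31. 43.] long axis deg 99.1 z 0.0655 98
collar+ [452. 375.] [64. 44.] long axis deg 42.2 z 0.0601 186
tray [656. -66.] [160. 114.] long axis deg 85.8 z 0.0323 353
glue [ 627. -314.] [39. 34.] long axis deg 70.7 z 0.0787 261
bracket [ 628. -190.] [ 5. 50.] long axis deg 96.5 z 0.0286 49
nut [585. 206.] [22. 26.] long axis deg 153.6 z 0.0136 53
```

```bash
cat >> h.py <<'E'
def go(*wps):
    """waypoints (x,y,z mm, yaw deg) -> row values in the current tool frame"""
    s=env.get_state(); R0=R.from_quat(s["orientation"]); p0=np.array(s["eef_pos"])
    for x,y,z,a in wps:
        Rt=R.from_euler("z",a,degrees=True)*R.from_euler("x",180,degrees=True)
        print((x,y,z,a),"->",np.round(R0.inv().apply(np.array([x,y,z])-p0*1000),1).tolist(),np.round((R0.inv()*Rt).as_rotvec(degrees=True),1).tolist())
def st():
    s=env.get_state(); e=(R.from_quat(s["orientation"])*R.from_euler("x",180,degrees=True)).as_euler("ZYX",degrees=True)
    print("t",s["time_s"],"p",np.round(np.array(s["eef_pos"])*1000,1),"ypr",np.round(e,1),"F",np.round(s["wrist_force"],2),"M",np.round(s["wrist_torque"],3),"gap",round(s["finger_gap"],3),"grip",round(s["grasp_force"],1))
E
python3 -c "
from h import *
st();go((477,-9,230,7.4),(444,368,150,7.4),(444,368,80,7.4))"
```

```text
t 0.1 p [ 208.8 -588.7  230.6] ypr [19.5  0.   0.1] F [-0.38  0.34 -0.12] M [-0.001 -0.012 -0.003] gap 1.0 grip 0.0
(477, -9, 230, 7.4) -> [446.6, -456.7, 1.1] [-0.1, 0.0, 12.1]
(444, 368, 150, 7.4) -> [541.5, -823.0, 81.6] [-0.1, 0.0, 12.1]
(444, 368, 80, 7.4) -> [541.5, -822.9, 151.6] [-0.1, 0.0, 12.1]
```

```bash
python3 -m handwheel '[20,-20,0,0,0,1, 55,-56,0,0,0,3, 95,-97,0,0,0,5, 139,-142,0,0,0,7, 183,-187,0,0,0,9, 227,-232,0,0,0,11, 271,-277,0,0,0,12, 315,-322,0,0,0,12, 359,-367,0,0,0,12, 403,-412,0,0,0,12, 432,-442,0,0,0,12, 447,-457,0,0,0,12]' 255 30
python3 -c "
from h import *
st();go((444,368,150,7.4),(444,368,80,7.4))"
```

```text
time_s: 1.6
eef_pos: [0.4779, -0.0061, 0.2312]
orientation: [0.998, 0.067, -0.0, -0.0]
wrist_force: [0.1, -0.9, 0.0]
finger_gap: -0.005
grasp_force: 0.0
t 1.6 p [477.9  -6.1 231.2] ypr [ 7.7 -0.   0. ] F [ 0.13 -0.91  0.03] M [-0.076 -0.007  0.007] gap -0.005 grip 0.0
(444, 368, 150, 7.4) -> [16.7, -375.2, 81.4] [-0.0, -0.0, 0.3]
(444, 368, 80, 7.4) -> [16.7, -375.2, 151.4] [-0.0, -0.0, 0.3]
```

```bash
python3 -m handwheel '[1,-20,0,0,0,0, 3,-65,10,0,0,0, 5,-120,20,0,0,0, 8,-175,30,0,0,0, 10,-230,45,0,0,0, 13,-285,60,0,0,0, 15,-335,75,0,0,0, 17,-365,90,0,0,0, 17,-375,120,0,0,0, 17,-375,145,0,0,0, 17,-375,145,0,0,0, 17,-375,145,0,0,0]'
python3 - <<'E'
from h import *
st();go((444,368,70,7.4),(444,368,57,7.4))
c=read_camera("side"); I=c["img"][250:380,170:330]; cv2.imwrite("pics/btn.png",cv2.resize(I,None,fx=4,fy=4))
E
```

```text
time_s: 3.1
eef_pos: [0.4456, 0.3652, 0.0872]
orientation: [0.998, 0.065, 0.0, -0.0]
wrist_force: [-0.2, -0.1, -0.3]
finger_gap: -0.002
grasp_force: 0.0
t 3.1 p [445.6 365.2  87.2] ypr [ 7.5 -0.   0. ] F [-0.21 -0.09 -0.31] M [ 0.016 -0.031 -0.004] gap -0.002 grip 0.0
(444, 368, 70, 7.4) -> [-1.2, -3.0, 17.2] [-0.0, -0.0, 0.1]
(444, 368, 57, 7.4) -> [-1.2, -3.0, 30.2] [-0.0, -0.0, 0.1]
```

View pics/btn.png

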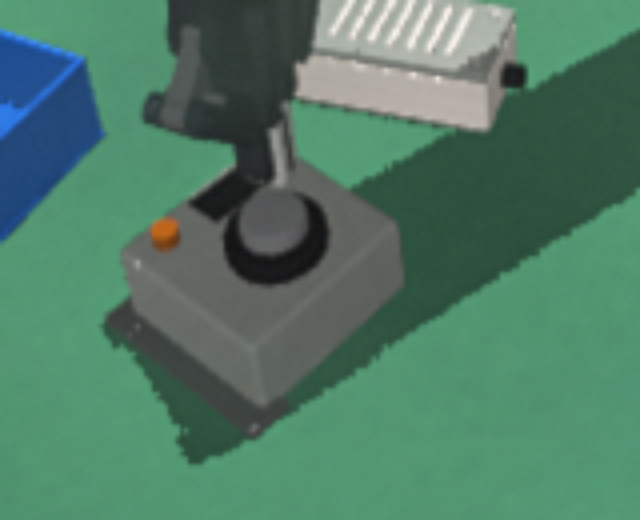

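The crop shows the closed fingertip at (280,185), just above and behind the plunger at (272,220). That fits a tip about 24 mm above it, so I press down slowly.

```bash
python3 -m handwheel '[-1,-3,15,0,0,0, -1,-3,22,0,0,0, -1,-3,26,0,0,0, -1,-3,29,0,0,0, -1,-3,31,0,0,0, -1,-3,31,0,0,0]'
python3 -c "
from h import *
st()"
```

```text
time_s: 3.9
eef_pos: [0.4439, 0.3683, 0.0602]
orientation: [0.998, 0.066, 0.001, 0.001]
wrist_force: [-17.2, -19.2, 57.8]
finger_gap: -0.002
grasp_force: 28.8
t 3.9 p [443.9 368.3  60.2] ypr [ 7.5 -0.1 -0.1] F [-17.21 -19.19  57.79] M [-4.239  3.931 -0.07 ] gap -0.002 grip 28.8
```

Run:
```python
from h import *
st()
c=read_camera("side"); I=c["img"][240:370,170:330]; w=read_camera("wrist")["img"]
cv2.imwrite("pics/btn2.png",np.vstack([cv2.resize(I,(400,325)),cv2.resize(w,(400,250))]))
```

```text
t 3.9 p [443.9 368.3  60.2] ypr [ 7.5 -0.1 -0.1] F [-17.21 -19.19  57.79] M [-4.239  3.931 -0.07 ] gap -0.002 grip 28.8
```

View pics/btn2.png

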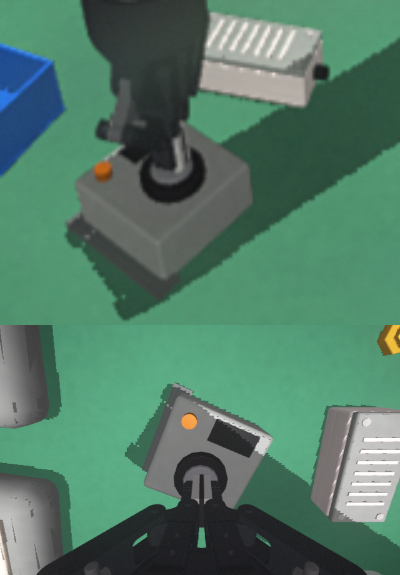

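The fingertips sit centred on the plunger (side view at (170,175), wrist view at (203,475)). 58 N is far above the 5 N spring, so it is bottomed. I back off in small steps to confirm the spring travel.

```bash
python3 -m handwheel '[0,0,-5,0,0,0, 0,0,-5,0,0,0]' | egrep "force|eef"; python3 -m handwheel '[0,0,-2,0,0,0, 0,0,-2,0,0,0]'| egrep "force|eef";  python3 -m handwheel '[0,0,-2,0,0,0, 0,0,-2,0,0,0]'| egrep "force|eef"; python3 -m handwheel '[0,0,-3,0,0,0, 0,0,-3,0,0,0]'| egrep "force|eef"
```

```text
eef_pos: [0.4439, 0.3682, 0.0612]
wrist_force: [-1.9, -0.5, 6.8]
grasp_force: 3.6
eef_pos: [0.4439, 0.3682, 0.0625]
wrist_force: [-0.6, 0.3, 4.6]
grasp_force: 2.0
eef_pos: [0.4439, 0.3682, 0.0644]
wrist_force: [0.4, 1.4, 2.5]
grasp_force: 1.5
eef_pos: [0.4438, 0.3675, 0.0671]
wrist_force: [0.3, 1.3, 1.0]
grasp_force: 0.7
```

Force falls smoothly from 5 N to about 0 between z 61 and 67 mm, so the button went fully down and sprang back. The tip also reads about 3.5 mm high. Next is case L.

```bash
python3 -c "
from h import *
st();go((444,368,150,7.4),(466,212,150,7.4),(466,212,110,7.4))"
```

```text
t 5.0 p [443.8 367.5  67.1] ypr [ 7.5  0.  -0. ] F [0.27 1.29 1.02] M [ 0.167 -0.007 -0.013] gap -0.004 grip 0.7
(444, 368, 150, 7.4) -> [0.3, -0.4, -82.9] [0.0, 0.0, 0.1]
(466, 212, 150, 7.4) -> [1.7, 157.1, -82.8] [0.0, 0.0, 0.1]
(466, 212, 110, 7.4) -> [1.7, 157.1, -42.8] [0.0, 0.0, 0.1]
```

```bash
python3 -m handwheel '[0,0,-30,0,0,0, 0,0,-65,0,0,0]'; python3 -m handwheel '[0,35,0,0,0,0, 1,80,0,0,0,0, 2,125,0,0,0,0, 2,150,0,0,0,0, 2,157,5,0,0,0, 2,157,5,0,0,0]' 0
cat >> h.py <<'E'
def look(x,y,r=90):
    c=read_camera("wrist"); q=pts(c).reshape(-1,3); q=q[(abs(q[:,2]-.042)<.004)&(np.hypot(q[:,0]-x/1e3,q[:,1]-y/1e3)<r/1e3)]
    (c,s,a)=cv2.minAreaRect((q[:,:2]*1000).astype(np.float32))
    b=cv2.boxPoints((c,s,a)); e=max([b[1]-b[0],b[2]-b[1]],key=np.linalg.norm)
    print("rect",np.round(c,1),np.round(s,1),"axis",np.round((np.degrees(np.arctan2(e[1],e[0]))+90)%180-90,1),"z",np.median(q[:,2]).round(4),len(q))
E
python3 -c "
from h import *
st();look(466,212);st();go((466,212,10,7.4))"
```

```text
time_s: 5.25
eef_pos: [0.4433, 0.367, 0.1321]
orientation: [0.998, 0.066, -0.001, 0.001]
wrist_force: [-0.1, -0.9, -0.4]
finger_gap: -0.002
grasp_force: 0.0
time_s: 6.0
eef_pos: [0.4659, 0.2126, 0.1267]
orientation: [0.998, 0.066, -0.001, 0.0]
wrist_force: [0.1, 0.2, -0.4]
finger_gap: 1.001
grasp_force: 0.0
t 6.0 p [465.9 212.6 126.7] ypr [ 7.5  0.1 -0. ] F [ 0.12  0.24 -0.36] M [ 0.045 -0.01  -0.016] gap 1.001 grip 0.0
rect [465.5 213.5] [109.3  54.1] axis 7.4 z 0.0427 9266
t 6.05 p [465.8 213.5 127. ] ypr [7.6 0.  0. ] F [ 0.05 -0.63 -0.83] M [0.03  0.002 0.012] gap 0.999 grip 0.0
(466, 212, 10, 7.4) -> [0.1, 1.5, 117.0] [-0.0, 0.0, 0.2]
```

Wrist look: rectangle 109 x 54 mm at (465.5, 213.5), axis 7.4°, which matches the case size. I descend and grip.

```bash
python3 -m handwheel '[0,0,20,0,0,0, 0,0,50,0,0,0, 0,0,80,0,0,0, 0,0,102,0,0,0, 0,0,114,0,0,0, 0,0,117,0,0,0, 0,0,117,0,0,0]' 0; python3 -m handwheel '[0,0,0,0,0,0, 0,0,0,0,0,0, 0,0,0,0,0,0, 0,0,0,0,0,0, 0,0,0,0,0,0]' 255 70; python3 -m handwheel '[0,0,-5,0,0,0, 0,0,-20,0,0,0, 0,0,-45,0,0,0, 0,0,-70,0,0,0, 0,0,-85,0,0,0, 0,0,-90,0,0,0, 0,0,-90,0,0,0]'
cat >> h.py <<'E'
def avg(n=12):
    M=[]
    for _ in range(n):
        read_camera("wrist"); s=env.get_state(); Ri=R.from_quat(s["orientation"]).inv()
        M.append(np.r_[Ri.apply(s["wrist_force"]),Ri.apply(s["wrist_torque"])])
    M=np.array(M); print("tool F",M.mean(0)[:3].round(2),"M",M.mean(0)[3:].round(4),"sem",(M.std(0)/n**.5).round(3)[[2,4]])
E
python3 -c "
from h import *
st();avg();st()"
```

```text
time_s: 6.92
eef_pos: [0.4665, 0.2129, 0.0106]
orientation: [0.998, 0.066, 0.0, -0.0]
wrist_force: [-0.3, -0.4, 0.2]
finger_gap: 1.001
grasp_force: 0.0
time_s: 7.55
eef_pos: [0.467, 0.2127, 0.0112]
orientation: [0.998, 0.066, 0.001, -0.0]
wrist_force: [-1.4, -0.3, 5.8]
finger_gap: 0.621
grasp_force: 74.4
time_s: 8.43
eef_pos: [0.4663, 0.2123, 0.1001]
orientation: [0.998, 0.066, -0.0, 0.0]
wrist_force: [0.3, 0.2, -4.0]
finger_gap: 0.619
grasp_force: 74.3
t 8.425 p [466.3 212.3 100.1] ypr [ 7.5  0.  -0. ] F [ 0.29  0.15 -3.99] M [-0.007 -0.003 -0.006] gap 0.619 grip 74.3
tool F [ 0.19 -0.12  4.13] M [-0.0337 -0.0046 -0.0042] sem [0.141 0.009]
t 9.025 p [466.3 212.5 100.2] ypr [ 7.5  0.  -0. ] F [-0.8  -0.55 -4.2 ] M [-0.023  0.025  0.016] gap 0.621 grip 74.3
```

```bash
python3 -m handwheel '[0,0,0,0,8,0, 0,0,0,0,18,0, 0,0,0,0,25,0, 0,0,0,0,25,0, 0,0,0,0,25,0, 0,0,0,0,18,0, 0,0,0,0,8,0, 0,0,0,0,0,0, 0,0,0,0,0,0, 0,0,0,0,0,0]'>/dev/null; python3 -c "
from h import *
avg();st()";python3 -m handwheel '[0,0,0,0,-8,0, 0,0,0,0,-18,0, 0,0,0,0,-25,0, 0,0,0,0,-25,0, 0,0,0,0,-25,0, 0,0,0,0,-18,0, 0,0,0,0,-8,0, 0,0,0,0,0,0, 0,0,0,0,0,0, 0,0,0,0,0,0]'>/dev/null; python3 -c "
from h import *
avg();st()"
```

```text
tool F [-0.13 -0.07  4.18] M [ 0.0193  0.0007 -0.0139] sem [0.123 0.007]
t 10.875 p [466.4 212.5 100.3] ypr [ 7.5 -0.  -0. ] F [-0.85  0.42 -4.56] M [ 0.002 -0.051  0.023] gap 0.621 grip 75.1
tool F [-0.05 -0.21  4.15] M [-0.0065  0.0116  0.0036] sem [0.132 0.005]
t 12.725 p [466.4 212.5 100.2] ypr [7.5 0.  0. ] F [ 0.13 -0.06 -3.83] M [-0.004 -0.009  0.012] gap 0.621 grip 75.4
```

Torque change is 0.01 N·m against 0.07 expected for the loose part, so L is quiet. I set it back.

```bash
python3 -m handwheel '[0,0,10,0,0,0, 0,0,32,0,0,0, 0,0,56,0,0,0, 0,0,76,0,0,0, 0,0,86,0,0,0, 0,0,89,0,0,0, 0,0,90,0,0,0, 0,0,90,0,0,0]'; python3 -m handwheel '[0,0,0,0,0,0, 0,0,0,0,0,0, 0,0,0,0,0,0, 0,0,0,0,0,0]' 0; python3 -m handwheel '[0,0,-10,0,0,0, 0,0,-35,0,0,0, 0,0,-70,0,0,0, 0,0,-105,0,0,0, 0,0,-117,0,0,0, 0,0,-117,0,0,0]'; python3 -c "
from h import *
look(466,213);st();go((477,-9,127,12.9))"
```

```text
time_s: 13.72
eef_pos: [0.4668, 0.2128, 0.0112]
orientation: [0.998, 0.066, 0.001, -0.0]
wrist_force: [-3.0, -1.1, 4.0]
finger_gap: 0.621
grasp_force: 76.5
time_s: 14.22
eef_pos: [0.4665, 0.2125, 0.0103]
orientation: [0.998, 0.066, 0.0, -0.0]
wrist_force: [-0.9, -0.5, -0.6]
finger_gap: 0.999
grasp_force: 0.0
time_s: 14.98
eef_pos: [0.4667, 0.2125, 0.1278]
orientation: [0.998, 0.066, 0.001, 0.0]
wrist_force: [-0.4, -0.5, -0.6]
finger_gap: 1.002
grasp_force: 0.0
rect [465.3 213.1] [109.9  54.3] axis 7.5 z 0.0427 9222
t 15.025 p [466.2 212.2 126.8] ypr [ 7.5  0.  -0. ] F [-0.44 -0.51 -0.25] M [ 0.001  0.046 -0.033] gap 0.997 grip 0.0
(477, -9, 127, 12.9) -> [-18.2, 220.7, -0.1] [0.0, 0.0, -5.4]
```

L is back within 0.5 mm. Next is M.

```bash
python3 -m handwheel '[-2,25,0,0,0,-1, -5,70,0,0,0,-2, -9,120,0,0,0,-3, -14,170,0,0,0,-5, -17,205,0,0,0,-5.4, -18,221,0,0,0,-5.4, -18,221,0,0,0,-5.4, -18,221,0,0,0,-5.4]'; python3 -c "
from h import *
look(477,-9);st();go((477,-9,10,12.9))"
```

```text
time_s: 16.02
eef_pos: [0.4773, -0.0072, 0.1271]
orientation: [0.994, 0.114, -0.0, -0.0]
wrist_force: [0.6, 0.0, 0.2]
finger_gap: 1.002
grasp_force: 0.0
rect [476.3  -7.9] [109.4  54.2] axis 13.0 z 0.0427 9221
t 16.075 p [477.4  -7.2 127.2] ypr [13.1  0.   0. ] F [ 0.77 -0.55 -0.27] M [0.004 0.007 0.045] gap 0.997 grip 0.0
(477, -9, 10, 12.9) -> [-0.8, 1.7, 117.2] [-0.0, 0.0, 0.2]
```

Wrist look: M is at (476.3, -7.9), axis 13.0°, with the right size. I grip and lift it, then tip it both ways.

```bash
python3 -m handwheel '[0,0,20,0,0,0, 0,1,50,0,0,0, 0,1,80,0,0,0, 0,1,102,0,0,0, 0,1,114,0,0,0, 0,1,117,0,0,0, 0,1,117,0,0,0]' 0; python3 -m handwheel '[0,0,0,0,0,0, 0,0,0,0,0,0, 0,0,0,0,0,0, 0,0,0,0,0,0, 0,0,0,0,0,0]' 255 70; python3 -m handwheel '[0,0,-5,0,0,0, 0,0,-20,0,0,0, 0,0,-45,0,0,0, 0,0,-70,0,0,0, 0,0,-85,0,0,0, 0,0,-90,0,0,0, 0,0,-90,0,0,0]'
python3 -m handwheel '[0,0,0,0,8,0, 0,0,0,0,18,0, 0,0,0,0,25,0, 0,0,0,0,25,0, 0,0,0,0,25,0, 0,0,0,0,18,0, 0,0,0,0,8,0, 0,0,0,0,0,0, 0,0,0,0,0,0, 0,0,0,0,0,0]'>/dev/null; python3 -c "
from h import *
avg();st()";python3 -m handwheel '[0,0,0,0,-8,0, 0,0,0,0,-18,0, 0,0,0,0,-25,0, 0,0,0,0,-25,0, 0,0,0,0,-25,0, 0,0,0,0,-18,0, 0,0,0,0,-8,0, 0,0,0,0,0,0, 0,0,0,0,0,0, 0,0,0,0,0,0]'>/dev/null; python3 -c "
from h import *
avg();st()"
```

```text
time_s: 16.95
eef_pos: [0.4781, -0.0096, 0.0108]
orientation: [0.994, 0.113, 0.0, 0.0]
wrist_force: [0.4, 0.9, 0.8]
finger_gap: 1.001
grasp_force: 0.0
time_s: 17.58
eef_pos: [0.4783, -0.0097, 0.0112]
orientation: [0.994, 0.113, 0.001, 0.0]
wrist_force: [-1.6, 0.7, 7.3]
finger_gap: 0.624
grasp_force: 73.6
time_s: 18.45
eef_pos: [0.4775, -0.0101, 0.1001]
orientation: [0.994, 0.112, -0.0, 0.0]
wrist_force: [0.6, -0.9, -6.0]
finger_gap: 0.621
grasp_force: 75.1
tool F [0.14 0.08 5.98] M [0.021  0.046  0.0122] sem [0.079 0.009]
t 20.3 p [477.7 -10.  100.4] ypr [12.9 -0.  -0. ] F [ 0.2   0.68 -6.34] M [ 0.026 -0.056  0.025] gap 0.618 grip 75.5
tool F [-0.05 -0.06  5.81] M [ 0.0049 -0.022   0.0105] sem [0.166 0.008]
t 22.15 p [477.7  -9.8 100.2] ypr [12.9  0.   0. ] F [-0.58  0.25 -5.68] M [-0.026 -0.03   0.001] gap 0.62 grip 76.4
```

The torque flips from +0.046 to -0.022 N·m. That 0.068 change has the right sign and size (130 g at ±28 mm gives 0.071), so M is the rattler. I carry it over the tray.

```bash
python3 -c "
from h import *
st();go((657.5,-67.5,161,12.9))"
```

```text
t 22.15 p [477.7  -9.8 100.2] ypr [12.9  0.   0. ] F [-0.58  0.25 -5.68] M [-0.026 -0.03   0.001] gap 0.62 grip 76.4
(657.5, -67.5, 161, 12.9) -> [162.3, 96.4, -60.8] [-0.0, 0.0, 0.0]
```

```bash
python3 -m handwheel '[0,0,-15,0,0,0, 5,3,-32,0,0,0, 18,11,-48,0,0,0, 36,21,-58,0,0,0, 58,34,-61,0,0,0, 80,48,-61,0,0,0, 102,61,-61,0,0,0, 124,74,-61,0,0,0, 142,85,-61,0,0,0, 155,92,-61,0,0,0, 161,95,-61,0,0,0, 162,96,-61,0,0,0]'; python3 -m handwheel '[0,0,0,0,0,0, 0,0,0,0,0,0, 0,0,0,0,0,0, 0,0,0,0,0,0, 0,0,0,0,0,0, 0,0,0,0,0,0]'
python3 - <<'E'
from h import *
st(); c=read_camera("side"); P=pts(c); cv2.imwrite("pics/end.png",np.vstack([cv2.resize(c["img"],(480,300)),cv2.resize(read_camera("top")["img"],(480,300))]))
c=read_camera("wrist");q=pts(c).reshape(-1,3); 
for lo,hi in((.17,.20),(.025,.042)):
    k=q[(q[:,2]>lo)&(q[:,2]<hi)&(np.hypot(q[:,0]-.657,q[:,1]+.066)<.115)]; r=cv2.minAreaRect((k[:,:2]*1000).astype(np.float32)); print(np.round(r[0]),np.round(r[1]),np.median(k[:,2]),len(k))
E
```

```text
time_s: 23.65
eef_pos: [0.6573, -0.0674, 0.1618]
orientation: [0.994, 0.112, 0.0, -0.0]
wrist_force: [1.2, 1.9, -5.4]
finger_gap: 0.624
grasp_force: 76.5
time_s: 24.4
eef_pos: [0.6571, -0.0672, 0.1613]
orientation: [0.994, 0.113, 0.0, 0.0]
wrist_force: [-0.0, -0.1, -6.6]
finger_gap: 0.619
grasp_force: 76.5
t 24.4 p [657.1 -67.2 161.3] ypr [12.9 -0.  -0. ] F [-0.04 -0.07 -6.61] M [ 0.011  0.029 -0.005] gap 0.619 grip 76.5
[664. -65.] [93. 80.] 0.19257717178133282 27532
[655. -82.] [194. 110.] 0.03488137652999782 2763
```

View pics/end.png

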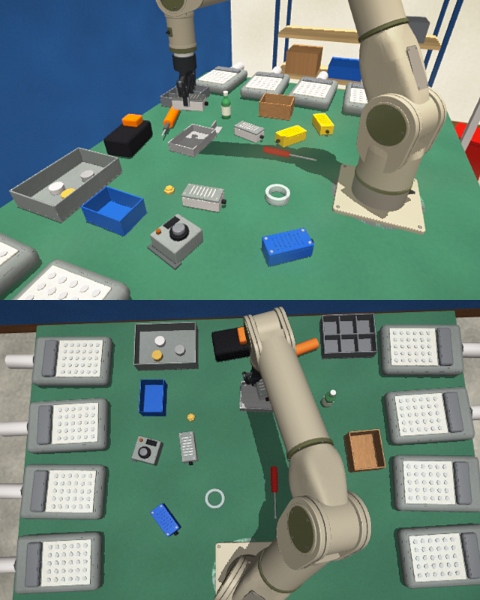

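The final views show the case level in the gripper (side view at (185,95)) over the tray at (195,140). Its lid is at z 0.192, so the underside is at 0.150. L and R stand in place and the bystanders are untouched.

```bash
python3 -c "
from h import *
print(job.hand_in())"
```

```text
the job is handed in; nothing more can be done
None
```

I pressed the button fully and it sprang back, found the middle case to be the rattler (the right-hand one was left untouched), put the left-hand quiet case back within 0.5 mm, and handed the job in at about 24.5 s with the rattler held level and still over the tray, its underside 15 cm above the bench.

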